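# Hold the dye mill's bayonet lid at its half-way pulse mark

### The job

Pick the wooden stirring stick up off the mouth of the blue dye mill and lay it flat on the bare table clear of the mill. Then take the orange lid by its black bar, drop it fully home into the mill with its two lugs through the two gaps, and twist it clockwise (seen from above) half-way, until the bar points at the green marks - never on towards the red marks, where the lock clicks. A spring turns the lid back, so finish while still gripping the lid and holding it at the green marks; leave the dye pots and the pink cup where they stand.

Things in the scene. Friction and masses are not known exactly. Their poses are not given: they have to be found in the camera images.
- mill: Dye mill, fixed: round blue housing 116 mm across, grey collar 99 mm across on top, its upper face 90 mm above the table. Origin: centre of the underside, z up. Mouth 66 mm across through a flange 6 mm thick; two square gaps 19 mm wide at the mill's own +x and -x sides widen it to 82 mm. Free space below the flange down to 60 mm above the table. White marks on the rim stand at the gaps.
- mill_mouth (a point): Centre of the mill's mouth, on the collar's upper face, 90 mm above the mill's origin. The lid goes in with its lugs at the gaps and then turns only clockwise (from above); the other way is stopped at once.
- half_mark: The pair of green half-way marks on the collar's rim (fixed to the mill, same origin as the mill): its own x axis is the line through both green marks, 45 degrees clockwise of the mill's x axis seen from above.
- lock_mark: The pair of red lock marks on the collar's rim (fixed, same origin as the mill): its x axis passes through both, 90 degrees clockwise of the gaps. From about 54 degrees of turn on, spring plungers resist the lugs, and snap in behind them at 90 degrees.
- mill_dog (a joint): Brass spring-returned driver under the mill's flange: 0 at rest, grows clockwise up to 1.55 rad. The lid's lugs meet it after about 0.11 rad of turning and push it, so it reads about 0.11 less than the lid's turn (0.67 at the green marks). It pushes back with 0.05 Nm plus 0.1 Nm per rad and turns a released lid back.
- lid: Loose orange lid, 0.12 kg (may vary by a third), 63 mm high, upright on the table. Origin: centre of its underside, z up. Plug 60 mm across, 20 mm deep, with two steel lugs at its own +x and -x sides (76 mm over both, 12 mm wide, 5 to 12 mm up); above it a disc 84 mm across (20 to 28 mm up). A half turn makes no difference. Fully home its origin is 70 mm above the mill's; 3 mm sideways play.
- lid_grip (a point): A good point to grip the lid: inside its black bar, on the lid's axis, 50 mm above the lid's origin. The bar has a white line on top and is 50 mm long along the lid's x axis, 14 mm thick along y, and stands from 28 to 63 mm above the lid's origin, on the disc.
- stirrer: Loose flat wooden stick, 190 mm long along its own y axis, 18 mm wide along x, 8 mm thick. Origin: centre of its underside, z up. It starts lying across the mill's mouth, both ends overhanging the collar by about 45 mm. Bare table to lay it on: the strip at the robot's right front, x 0.38 to 0.46, y -0.24 to -0.04, is always free.
- dye_pot_3: Bystander: dye pot with black lid, 54 mm across, 44 mm high, origin at its underside.
- dye_pot_4: Bystander: dye pot with white lid and green label, 60 mm across, 52 mm high, origin at its underside.
- dye_pot_0: Bystander: dye pot with white lid and red label, 60 mm across, 52 mm high, origin at its underside.
- cup_0: Bystander: clear mixing cup with pink liquid look, 70 mm across, 81 mm high, origin at its underside.
Mind the look-alikes: they are no part of the job. Several things have the shape of the lid; the one meant has the colours described above.

How it is judged:
On the way, in this order (a step that is already met when the one before it is completed fails the run):
1. the stick is lifted off the mill in the gripper (height (world z) of stirrer above 0.105 m and contact force between the fingers and stirrer above 0.5 N), for 0.1 s.
2. the stick lies flat on the table, let go and off the mill (height (world z) of stirrer below 0.02 m and contact force between each of the fingers, mill and stirrer below 0.05 N and angle between the z axis of stirrer and the z axis of mill, either way round below 0.2 rad), for 0.2 s.
3. the lid has dropped home through the gaps, not yet turned (z of lid in the frame of mill below 0.0735 m and horizontal distance between lid and mill below 0.006 m and angle between the x axis of lid and the x axis of mill, either way round below 0.4 rad), for 0.1 s.
At the end, for the whole second after the job is handed in: Lid home in the mill (height within 3.5 mm, 6 mm of the axis, upright within 0.08 rad), bar within 0.15 rad of the green marks, driver past 0.4 rad, lid still and held by the fingers with over 1 N; stick at rest flat on the table, not touching the mill (angle between the x axis of lid and the x axis of half_mark, either way round below 0.15 rad and z of lid in the frame of mill below 0.0735 m and horizontal distance between lid and mill below 0.006 m and angle between lid's own z axis and vertical below 0.08 rad and value of joint mill_dog above 0.4 rad and contact force between the fingers and lid above 1 N and angular speed of lid below 0.15 rad/s and height (world z) of stirrer below 0.02 m and linear speed of stirrer below 0.02 m/s and contact force between mill and stirrer below 0.05 N and angle between the z axis of stirrer and the z axis of mill, either way round below 0.2 rad); the arm keeps its last pose, push and grip.
It fails at once if the lid is turned on towards the lock (driver past 1.05 rad) (value of joint mill_dog above 1.05 rad).
It fails at once if a dye pot or the pink cup is moved by more than 30 mm (distance of any of dye_pot_3, dye_pot_4, dye_pot_0, cup_0 from where it was at the start of the episode above 0.03 m).
It also fails if it takes over 67 s, if anything falls off the work surface, if the arm or the gripper's body presses on something with over 40 N, if the wrist force passes 120 N, or if a joint passes its speed limit or range.

### The arm

A 7-joint arm with a two-finger parallel gripper is mounted at the origin on a cart in front of the work surface, level with it; the furniture and walls round the work are solid. World frame = base frame: x ahead of the robot, y to its left, z up, the work surface at z = 0. Lengths are in m, angles in rad, forces in N, time in s.
With the tool pointing down it reaches from about 0.4 to 0.875 m from the base axis. Payload 19.3 kg.
Tool frame: the origin (TCP) lies midway between the tips of the shut fingers; the grasp point (between the pads) lies 19 mm behind it; z points along the fingers, y is the direction in which the jaws open and shut (so a half turn about z gives the same grasp; the last joint's range is limited). The gripper opens to 85 mm and grips with 20 to 120 N. Pads are 22 mm wide; open, the fingers measure 114 mm over their backs; the gripper's body (76 mm by 85 mm) begins 54 mm behind the grasp point. The pads swing forward as they close: fully open they stand 13 mm farther back than shut.
Start: joints at [-1.392, 0.521, -0.036, 1.599, 0.021, 1.021, -0.113], TCP at [0.154, 0.606, 0.231] pointing down, gripper open.
Joint ranges: [-2.91, 2.91], [-0.3, 2.13], [-1.5, 1.42], [0.17, 2.43], [-1.26, 4.41], [0.16, 1.93], [-2.52, 2.52]. Speed limits (rad/s): [1.89, 1.89, 2.39, 2.39, 3.01, 3.01, 3.01].

### API

Orientations are given as [roll, pitch, yaw] about the fixed x, y, z axes, in that order (R = Rz(yaw) Ry(pitch) Rx(roll)).
In Python, from workcell import bot, eyes gives the robot as it stands. The module is installed in compiled form; this text tells all that it offers.
- The arm moves only by the shell command python3 -m jog 'ROWS' [FORCE]. ROWS is JSON, a list of rows, each an object with "delta_pos": the shift along the world's x, y, z in mm, a list of three; "spin": the turn about the world's z in rad; "claw": the closure, from 0 (fully open) to 1 (shut). In form: [{"delta_pos": [tx, ty, tz], "spin": spin, "claw": claw}, ...]. A call has 1 to 8 rows; each row is the pose to reach, as a shift and turn from the pose measured when the call began; what a row does not reach only later rows make up. A row lasts 1/10 s, in which the tool goes at most 50 mm and 8.59 degrees, less where a joint would pass 70% of its speed; a pose out of reach is approached as far as the arm can. A call with a gripper value outside its range is refused whole. The fingers move at their own pace and stop on an object; FORCE is the grip in N (left out, the last holds). Time passes only in rows, so rows that repeat a pose let the fingers close. It gives the time, the measured TCP pose, the force and the opening at its end, in the units of the state.
- bot.observe(): the state, without advancing time (a new reading comes with each control period).
- eyes.grab_frame(name): name is "scene" or "top" or "wrist"; returns the picture (480x640x3 uint8, blue, green, red); there is no depth.
- eyes.camera_params(name): a dict with "fx", "fy", "cx", "cy" (pixels), "origin" and "attitude" of the camera in the world. Camera axes: x right, y up, looking along -z (the intrinsics and any distortion apply to the point x, -y, -z); pixel columns grow to the right and rows downward; lengths in m; the calibration is good to about 2 mm. The wrist camera is an equidistant fisheye: a pixel r from the principal point sees the ray r / f radians off the axis. A picture is of the moment at which its call begins: read the wrist's pose just before it. camera_params takes no time and is no camera call; for the wrist camera it gives the pose at the moment of the call.
- bot.job_done(): hands the job in, once; it reports no verdict.
The state is a dict: "clock": time; "qpos": joint angles; "qd": joint speeds; "joint_efforts": joint torques, N m; "position": TCP position; "tool_rot": TCP orientation; "force": force on the tool from outside, world axes, zero at the start; "moment": the same for the moment, N m; "grip_width": finger opening in m.
Only numpy, scipy, OpenCV 4.12 (cv2) and the standard library are available. Lean on these libraries where they do the work, as an engineer would, in place of code of your own. Each camera call takes 0.05 s, during which the arm holds its last target. There are 200 camera calls.

## Working session

There is one attempt and no reset: what is moved stays moved. The work goes in short steps, Python scripts to look and compute and a shell command to move; the robot and the scene stay as the last step left them, time stands still between calls to the robot, and variables do not carry over. Pictures are saved under pics/ and viewed, about 8 in all and at most 12, crops included, and the job is handed in when it is done.

```bash
mkdir -p pics
python3 - <<'E'
from workcell import bot, eyes
import cv2
print(bot.observe())
for n in("scene","top"):
    im=eyes.grab_frame(n);cv2.imwrite(f"pics/{n}0.png",im);print(n,eyes.camera_params(n))
E
```

```text
{'clock': 0.0, 'qpos': array([-1.39221634,  0.52203434, -0.03630145,  1.60000189,  0.02118855,
        1.02108929, -0.11274954]), 'qd': array([-0.00136003,  0.00132809,  0.00030451,  0.00032397,  0.00110168,
       -0.0004192 ,  0.00205545]), 'joint_efforts': array([ 1.36466715e-03, -9.27095389e+01,  1.98000513e+00, -3.69921434e+01,
        1.78528426e-02,  7.96361302e-03, -9.13049962e-05]), 'position': array([0.15385322, 0.6054212 , 0.23071554]), 'tool_rot': array([-3.14044748e+00,  8.47697915e-05,  2.89282460e+00]), 'force': array([-0.23340725, -0.17465227, -0.40489675]), 'moment': array([-0.01813361, -0.04333936,  0.05591625]), 'grip_width': 0.08535247133468044}
scene {'fx': 623.1594609301818, 'fy': 623.1594609301818, 'cx': 311.87580389030575, 'cy': 239.50926926143848, 'origin': array([-0.33152197, -0.98148285,  0.88305152]), 'attitude': array([ 1.06011328, -0.02326169, -0.67370111])}
top {'fx': 556.8397340094733, 'fy': 556.8397340094733, 'cx': 322.82644240713245, 'cy': 236.332682450722, 'origin': array([0.44809334, 0.12124783, 1.49668213]), 'attitude': array([ 0.10240863, -0.00540426, -1.56185198])}
```

View pics/top0.png

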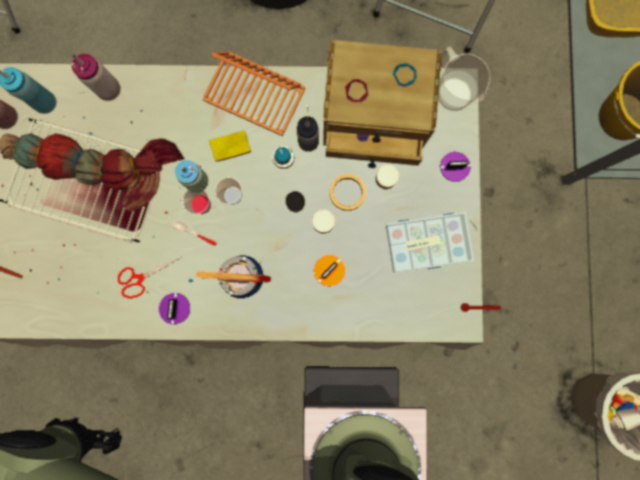

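View pics/scene0.png

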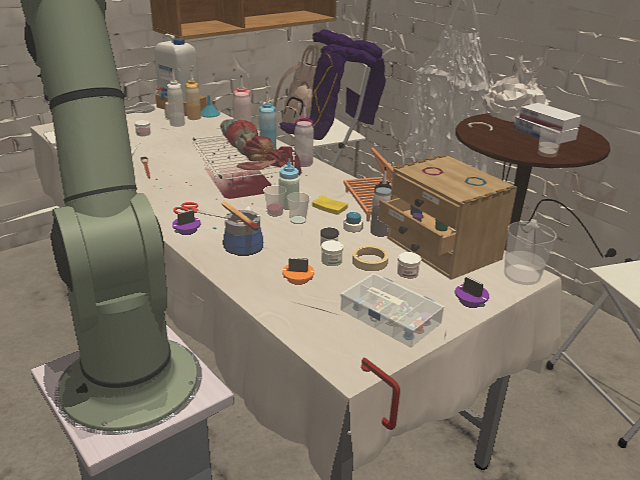

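The top view shows the mill at (241,276) with the stick across it from (197,275) to (270,279). Three things have the lid's shape: orange at (329,270), purple at (174,308) and purple at (455,166). The orange one with the black bar fits the description. The pots are at (295,201), (323,221) and (387,176). I'll confirm in an enlarged crop and measure.

```bash
cat > h.py <<'E'
from workcell import bot, eyes
import cv2, numpy as np
from scipy.spatial.transform import Rotation as R
def ray(cp,u,v,fish=False):
    x=(u-cp["cx"])/cp["fx"]; y=(v-cp["cy"])/cp["fy"]
    if fish:
        r=np.hypot(x,y); s=np.sin(r)/max(r,1e-9); d=np.array([x*s,-y*s,-np.cos(r)])
    else: d=np.array([x,-y,-1.])
    return R.from_euler("xyz",cp["attitude"]).apply(d)
def onplane(cp,u,v,z,fish=False):
    d=ray(cp,u,v,fish); o=np.array(cp["origin"]); return (o+d*(z-o[2])/d[2])
def project(cp,p,fish=False):
    q=R.from_euler("xyz",cp["attitude"]).inv().apply(np.array(p)-cp["origin"]); x,y,z=q[0],-q[1],-q[2]
    if fish:
        r=np.hypot(x,y); k=np.arctan2(r,z)/max(r,1e-9)
    else: k=1/z
    return cp["cx"]+cp["fx"]*x*k, cp["cy"]+cp["fy"]*y*k
E
python3 - <<'E'
from h import *
im=cv2.imread("pics/top0.png"); cp=eyes.camera_params("top")
c=cv2.resize(im[235:335,150:360],None,fx=3.8,fy=3.8,interpolation=cv2.INTER_CUBIC); cv2.imwrite("pics/crop1.png",c)
hsv=cv2.cvtColor(im,cv2.COLOR_BGR2HSV)
def comps(m,mn=15):
    n,l,s,ce=cv2.connectedComponentsWithStats(m); return [(s[i,4],ce[i],l==i) for i in range(1,n) if s[i,4]>mn]
roi=np.zeros(im.shape[:2],np.uint8); roi[245:300,305:355]=255
m=cv2.inRange(hsv,(8,150,120),(25,255,255))&roi
ct=max(cv2.findContours(m,0,2)[0],key=cv2.contourArea); (u,v),r=cv2.minEnclosingCircle(ct)
print("lid disc px",u,v,r,onplane(cp,u,v,.028))
roi2=np.zeros_like(roi); cv2.circle(roi2,(int(u),int(v)),12,255,-1)
dk=cv2.inRange(hsv,(0,0,0),(180,255,90))&roi2
p=np.column_stack(np.nonzero(dk)[::-1]).astype(float)
w=onplane(cp,*p.mean(0),.05); P=np.array([onplane(cp,*q,.05)[:2] for q in p]); e,V=np.linalg.eigh(np.cov(P.T)); print("bar",len(p),w,np.degrees(np.arctan2(V[1,1],V[0,1])),np.sqrt(e))
roi3=np.zeros_like(roi); roi3[262:295,190:280]=255
st=cv2.inRange(hsv,(5,130,130),(22,255,255))&roi3
ct=max(cv2.findContours(st,0,2)[0],key=cv2.contourArea); rect=cv2.minAreaRect(ct); b=cv2.boxPoints(rect)
print("stick",rect);
P=np.array([onplane(cp,*q,.098)[:2] for q in b]);print(P, P.mean(0))
rd=onplane(cp,241,276,.09);print("mill approx",rd)
for n,u,v,z in(("p295",295,201,.044),("p323",323,221,.052),("p387",387,176,.052),("red",201,204,.05),("cup",228,190,.08),("lidP",174,308,.05)):print(n,onplane(cp,u,v,z))
E
```

```text
lid disc px 329.180419921875 270.05670166015625 15.38902759552002 [0.50991851 0.09711824 0.028     ]<stdin>:14: RuntimeWarning: Mean of empty slice.
  ret = um.true_divide(
  avg = a.mean(axis, **keepdims_kw)
<stdin>:14: RuntimeWarning: Degrees of freedom <= 0 for slice
  c *= np.true_divide(1, fact)
  c *= np.true_divide(1, fact)
Traceback (most recent call last):
ValueError: not enough values to unpack (expected 2, got 0)

During handling of the above exception, another exception occurred:

Traceback (most recent call last):
numpy.linalg.LinAlgError: 0-dimensional array given. Array must be at least two-dimensional
```

View pics/crop1.png

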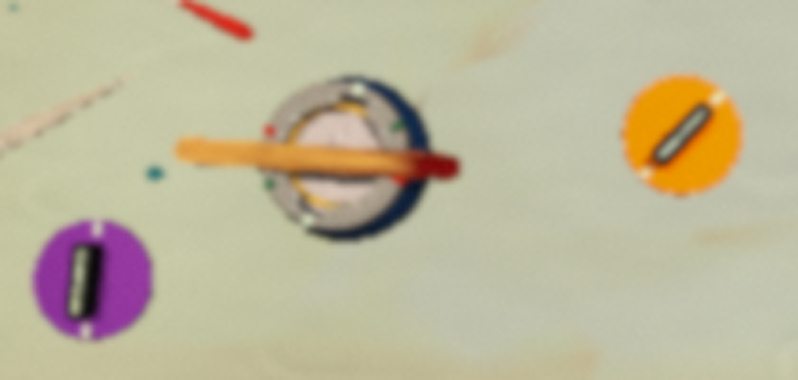

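The crop confirms the orange lid at crop (682,135), with lug marks at (717,97) and (646,173). The mill's white marks are at (358,90) and (307,218). The stick runs from (178,148) to its red tip at (460,167).

Run:
```python
from h import *
cp=eyes.camera_params("top")
f=lambda a,z:onplane(cp,a[0]/3.8+150-.4,a[1]/3.8+235-.4,z)
def seg(n,a,b,z):
    A,B=f(a,z),f(b,z);d=A-B;print(n,((A+B)/2).round(4),np.linalg.norm(d).round(4),np.degrees(np.arctan2(d[1],d[0])).round(1))
seg("lugmarks",(717,97),(646,173),.028)
seg("bar",(708,108),(657,163),.063)
seg("mill white",(358,90),(307,218),.09)
seg("mill green",(398,126),(269,184),.09)
seg("stick",(176,148),(461,167),.098)
print("lid",f((682.5,135),.028),"collar",f((334.5,155),.09))
for n,u,v,z in(("p295",295,201,.044),("p323",323,221,.052),("p387",387,176,.052),("red",201,204,.05),("cup",228,190,.08),("lidP",174,308,.05)):print(n,onplane(cp,u,v,z).round(3))
```

```text
lugmarks [0.5098 0.0977 0.028 ] 0.0721 -42.6
bar [0.508  0.0976 0.063 ] 0.0508 -42.4
mill white [0.4926 0.33   0.09  ] 0.0907 -20.4
mill green [0.4918 0.3293 0.09  ] 0.0931 -65.1
stick [0.4898 0.338  0.098 ] 0.1883 86.7
lid [0.50973584 0.09705134 0.028     ] collar [0.49177159 0.3286905  0.09      ]
p295 [0.69  0.189 0.044]
p323 [0.637 0.115 0.052]
p387 [ 0.758 -0.053  0.052]
red [0.679 0.435 0.05 ]
cup [0.711 0.36  0.08 ]
lidP [0.408 0.496 0.05 ]
```

```bash
python3 -m jog '[{"delta_pos":[170,-170,0],"spin":-0.7,"claw":0},{"delta_pos":[170,-170,0],"spin":-0.7,"claw":0},{"delta_pos":[170,-170,0],"spin":-0.7,"claw":0},{"delta_pos":[170,-170,0],"spin":-0.7,"claw":0},{"delta_pos":[338,-345,-30],"spin":-1.38,"claw":0},{"delta_pos":[338,-345,-30],"spin":-1.38,"claw":0},{"delta_pos":[338,-345,-30],"spin":-1.38,"claw":0},{"delta_pos":[338,-345,-30],"spin":-1.38,"claw":0}]' 60; python3 -c "
from h import *
print(bot.observe())"
```

```text
clock: 0.9
position: [0.4343, 0.3194, 0.2096]
tool_rot: [-3.141, 0.0, 1.687]
force: [0.9, 1.0, 0.7]
grip_width: 0.0853
{'clock': 0.9, 'qpos': array([-0.98023083,  0.42939759,  0.31783321,  1.86261063, -0.17077175,
        0.87679325, -0.46369576]), 'qd': array([ 0.62516372,  0.19154255,  0.43602716, -0.05201946, -0.29862192,
       -0.06593852, -0.28663606]), 'joint_efforts': array([ -7.71876991, -80.48310757,   5.20836845, -30.33298016,
         1.13584757,   0.4184652 ,   0.8843632 ]), 'position': array([0.43432031, 0.31939035, 0.20955502]), 'tool_rot': array([-3.14057635e+00,  2.14171050e-05,  1.68670928e+00]), 'force': array([0.90507186, 1.03342722, 0.68529635]), 'moment': array([ 0.07020283, -0.09014282,  0.02501244]), 'grip_width': 0.0853324900925339}
```

```bash
python3 -m jog '[{"delta_pos":[56,-59,-10],"spin":-0.174,"claw":0.3},{"delta_pos":[56,-59,-10],"spin":-0.174,"claw":0.3},{"delta_pos":[56,-59,-10],"spin":-0.174,"claw":0.3},{"delta_pos":[56,-59,-10],"spin":-0.174,"claw":0.3},{"delta_pos":[56,-59,-10],"spin":-0.174,"claw":0.3}]'
python3 - <<'E'
from h import *
s=bot.observe();cp=eyes.camera_params("wrist");im=eyes.grab_frame("wrist");cv2.imwrite("pics/w1.png",im)
print(s["position"],s["tool_rot"],s["grip_width"]);print(cp)
import pickle;pickle.dump(cp,open("w1.pkl","wb"))
E
```

```text
clock: 1.4
position: [0.4897, 0.2613, 0.1995]
tool_rot: [-3.14, -0.0, 1.514]
force: [-0.3, 0.4, 0.1]
grip_width: 0.06
[0.48969173 0.26127046 0.19949607] [-3.14011068e+00 -2.64235560e-04  1.51430623e+00] 0.060024535085361354
{'fx': 371.64829954431775, 'fy': 371.64829954431775, 'cx': 322.6304340566936, 'cy': 241.73348552051453, 'origin': array([0.49376946, 0.32877314, 0.34207883]), 'attitude': array([-0.27261676,  0.0011127 , -0.05637689])}
```

View pics/w1.png

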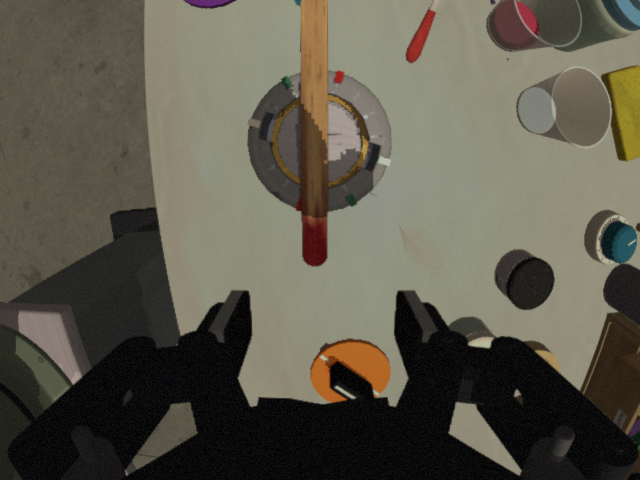

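The wrist view shows the stick's near tip at (314,265), the collar centred near (320,141), white marks at (254,123) and (386,161), and green marks at (287,82) and (351,200).

Run:
```python
from h import *
import pickle
cp=pickle.load(open("w1.pkl","rb"));im=cv2.imread("pics/w1.png")
f=lambda a,z:onplane(cp,*a,z,True)
def seg(n,a,b,z):
    A,B=f(a,z),f(b,z);d=A-B;print(n,((A+B)/2).round(4),np.linalg.norm(d).round(4),np.degrees(np.arctan2(d[1],d[0])).round(1))
seg("white",(386,161),(254,123),.09)
seg("green",(351,200),(287,82),.09)
seg("red",(339,76),(300,204),.09)
seg("stick",(315,20),(314,262),.098)
print("tip",f((314,265),.098), "edges",f((302,250),.098),f((327,250),.098))
pts=np.array([f(p,.09)[:2] for p in [(248,141),(392,141),(320,70),(320,212)]]);print("collar ext",pts.round(4))
```

```text
white [0.4919 0.3285 0.09  ] 0.0932 -19.5
green [0.4913 0.3287 0.09  ] 0.0918 -65.1
red [0.4912 0.3293 0.09  ] 0.0916 70.0
stick [0.488  0.3287 0.098 ] 0.1648 86.4
tip [0.48271693 0.24422684 0.098     ] edges [0.47516871 0.25556411 0.098     ] [0.49231557 0.25460804 0.098     ]
collar ext [[0.4429 0.3322]
 [0.5404 0.3265]
 [0.4945 0.3772]
 [0.4889 0.2798]]
```

```bash
python3 -m jog '[{"delta_pos":[-6,-3,-40],"spin":0,"claw":0.3},{"delta_pos":[-6,-3,-80],"spin":0,"claw":0.3},{"delta_pos":[-6,-3,-124],"spin":0,"claw":0.3},{"delta_pos":[-6,-3,-124],"spin":0,"claw":0.3},{"delta_pos":[-6,-3,-124],"spin":0,"claw":1},{"delta_pos":[-6,-3,-124],"spin":0,"claw":1},{"delta_pos":[-6,-3,-124],"spin":0,"claw":1},{"delta_pos":[-6,-3,-124],"spin":0,"claw":1}]' 60;python3 -m jog '[{"delta_pos":[0,0,0],"spin":0,"claw":1},{"delta_pos":[0,0,0],"spin":0,"claw":1},{"delta_pos":[0,0,5],"spin":0,"claw":1},{"delta_pos":[0,0,15],"spin":0,"claw":1},{"delta_pos":[0,0,30],"spin":0,"claw":1},{"delta_pos":[0,0,50],"spin":0,"claw":1},{"delta_pos":[0,0,70],"spin":0,"claw":1},{"delta_pos":[0,0,80],"spin":0,"claw":1}]'
python3 - <<'E'
from h import *
cv2.imwrite("pics/s1.png",cv2.resize(eyes.grab_frame("scene")[120:320,130:430],None,fx=2.4,fy=2.4))
E
```

```text
clock: 2.25
position: [0.4845, 0.2592, 0.0774]
tool_rot: [3.141, -0.002, 1.515]
force: [-1.8, -0.1, 9.8]
grip_width: 0.0164
clock: 3.05
position: [0.485, 0.2594, 0.1595]
tool_rot: [3.139, -0.004, 1.515]
force: [-0.0, -0.9, -1.1]
grip_width: 0.0167
```

View pics/s1.png

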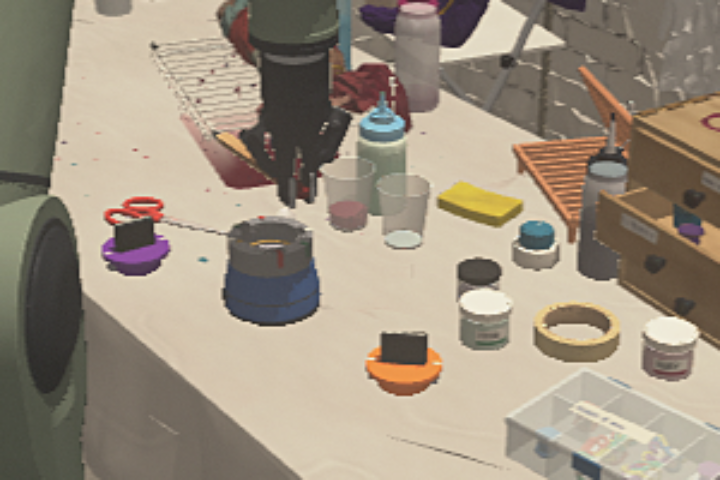

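Stick held level. Carrying it to the free strip; the clasp sits about 13 mm above the fingertips, so it will be let down about 14 mm.

```bash
python3 -m jog '[{"delta_pos":[-67,-470,10],"spin":0.056,"claw":1},{"delta_pos":[-67,-470,10],"spin":0.056,"claw":1},{"delta_pos":[-67,-470,10],"spin":0.056,"claw":1},{"delta_pos":[-67,-470,10],"spin":0.056,"claw":1},{"delta_pos":[-67,-470,10],"spin":0.056,"claw":1},{"delta_pos":[-67,-470,10],"spin":0.056,"claw":1},{"delta_pos":[-67,-470,10],"spin":0.056,"claw":1},{"delta_pos":[-67,-470,10],"spin":0.056,"claw":1}]'
```

```text
clock: 3.9
position: [0.4279, -0.1385, 0.1681]
tool_rot: [3.138, -0.005, 1.571]
force: [1.8, -0.2, -0.3]
grip_width: 0.0167
```

```bash
python3 -m jog '[{"delta_pos":[-10,-72,0],"spin":0,"claw":1},{"delta_pos":[-10,-72,0],"spin":0,"claw":1},{"delta_pos":[-10,-72,-50],"spin":0,"claw":1},{"delta_pos":[-10,-72,-90],"spin":0,"claw":1},{"delta_pos":[-10,-72,-128],"spin":0,"claw":1},{"delta_pos":[-10,-72,-138],"spin":0,"claw":1},{"delta_pos":[-10,-72,-138],"spin":0,"claw":1}]'
```

```text
clock: 4.6
position: [0.4171, -0.2105, 0.0293]
tool_rot: [3.141, -0.005, 1.571]
force: [0.5, -0.6, 0.8]
grip_width: 0.0167
```

```bash
python3 -m jog '[{"delta_pos":[0,0,-15],"spin":0,"claw":1},{"delta_pos":[0,0,-22],"spin":0,"claw":1},{"delta_pos":[0,0,-26],"spin":0,"claw":1},{"delta_pos":[0,0,-26],"spin":0,"claw":1},{"delta_pos":[0,0,-26],"spin":0,"claw":1}]'
python3 - <<'E'
from h import *
cp=eyes.camera_params("wrist");im=eyes.grab_frame("wrist");cv2.imwrite("pics/w2.png",im)
E
```

```text
clock: 5.1
position: [0.4174, -0.2106, 0.004]
tool_rot: [3.14, -0.005, 1.571]
force: [0.7, -0.4, -0.3]
grip_width: 0.0165
```

View pics/w2.png

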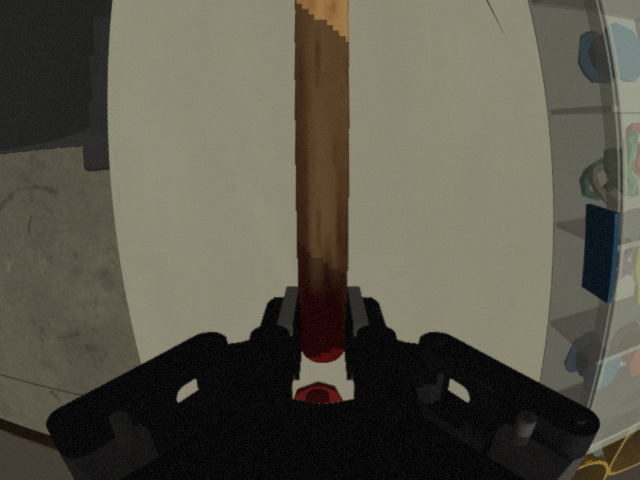

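The stick is held straight over bare table, with its tip at (322,355). Releasing.

```bash
python3 -m jog '[{"delta_pos":[0,0,0],"spin":0,"claw":0.55},{"delta_pos":[0,0,0],"spin":0,"claw":0.55},{"delta_pos":[0,0,0],"spin":0,"claw":0.55},{"delta_pos":[0,0,0],"spin":0,"claw":0.55},{"delta_pos":[0,0,40],"spin":0,"claw":0.5},{"delta_pos":[0,0,80],"spin":0,"claw":0.5},{"delta_pos":[0,0,130],"spin":0,"claw":0.5},{"delta_pos":[0,0,160],"spin":0,"claw":0.5}]'
python3 - <<'E'
from h import *
cp=eyes.camera_params("wrist");im=eyes.grab_frame("wrist");cv2.imwrite("pics/w3.png",im)
print(bot.observe()["position"],cp)
E
```

```text
clock: 5.95
position: [0.4176, -0.2109, 0.1669]
tool_rot: [3.138, -0.004, 1.57]
force: [0.7, 0.1, 0.1]
grip_width: 0.0425
[ 0.41895455 -0.21161047  0.16988367] {'fx': 371.64829954431775, 'fy': 371.64829954431775, 'cx': 322.6304340566936, 'cy': 241.73348552051453, 'origin': array([ 0.41721743, -0.14392987,  0.30975423]), 'attitude': array([-0.26841916, -0.00382844, -0.00062295])}
```

View pics/w3.png

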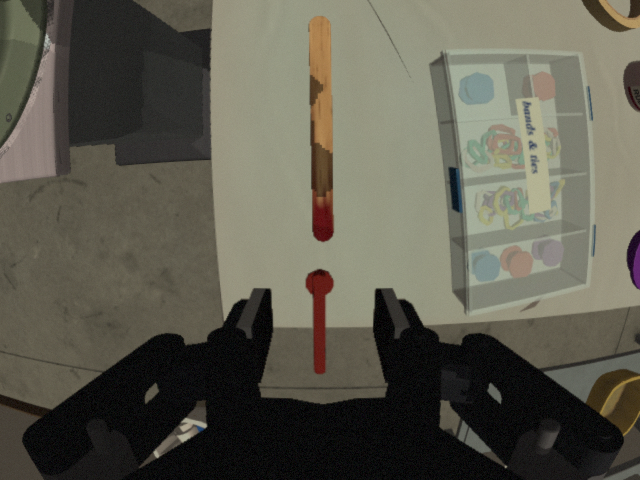

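Stick lies flat on the bare table, from (320,18) to (323,240). Going to the orange lid.

```bash
python3 -m jog '[{"delta_pos":[91,309,0],"spin":0.83,"claw":0.3},{"delta_pos":[91,309,0],"spin":0.83,"claw":0.3},{"delta_pos":[91,309,0],"spin":0.83,"claw":0.3},{"delta_pos":[91,309,0],"spin":0.83,"claw":0.3},{"delta_pos":[91,309,0],"spin":0.83,"claw":0.3},{"delta_pos":[91,309,0],"spin":0.83,"claw":0.3},{"delta_pos":[91,309,0],"spin":0.83,"claw":0.3},{"delta_pos":[91,309,0],"spin":0.83,"claw":0.3}]'; python3 -m jog '[{"delta_pos":[0,0,0],"spin":0,"claw":0.3}]'
```

```text
clock: 6.8
position: [0.5103, 0.1009, 0.1696]
tool_rot: [3.133, -0.004, 2.404]
force: [-0.5, -0.3, -0.0]
grip_width: 0.0598
clock: 6.9
position: [0.51, 0.1004, 0.1693]
tool_rot: [3.134, -0.004, 2.404]
force: [0.1, -0.2, -0.4]
grip_width: 0.0596
```

Run:
```python
from h import *
import pickle
s=bot.observe();cp=eyes.camera_params("wrist");im=eyes.grab_frame("wrist");pickle.dump(cp,open("w4.pkl","wb"))
print(s["position"],s["tool_rot"]);print("lid px",project(cp,(.5095,.0975,.063),True))
cv2.imwrite("pics/w4.png",im); cv2.imwrite("pics/w4c.png",cv2.resize(im[240:480,160:480],None,fx=2.5,fy=2.5))
```

```text
[0.5099913  0.10042189 0.16930986] [ 3.1342243  -0.00426024  2.40426892]
lid px (np.float64(318.48629289767825), np.float64(241.95938136532544))
```

View pics/w4c.png

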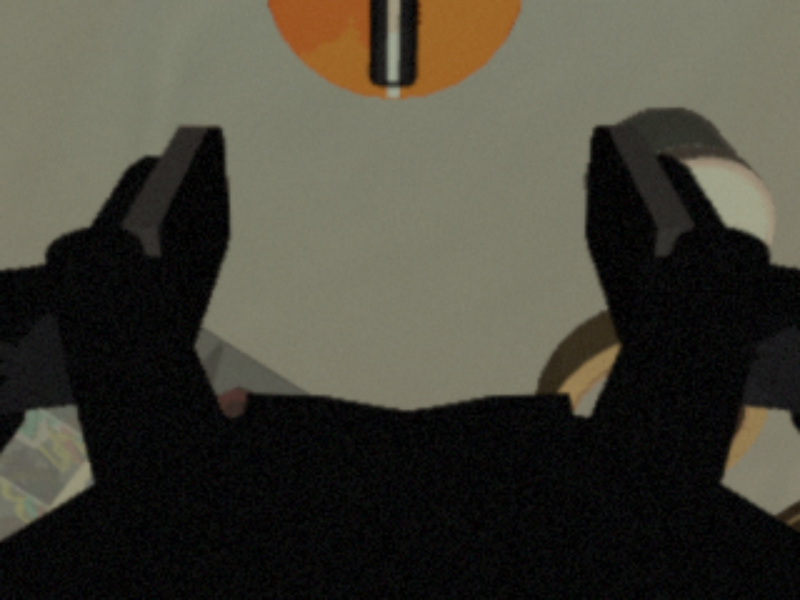

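The lid is where predicted, with its bar vertical in the image at crop x≈393, so the yaw is right. A quick numeric refinement of its centre follows.

Run:
```python
from h import *
import pickle
cp=pickle.load(open("w4.pkl","rb"));im=cv2.imread("pics/w4.png");hsv=cv2.cvtColor(im,cv2.COLOR_BGR2HSV)
roi=np.zeros(im.shape[:2],np.uint8); roi[170:290,250:390]=255
m=cv2.inRange(hsv,(5,150,80),(25,255,255))&roi
ct=max(cv2.findContours(m,0,2)[0],key=cv2.contourArea); h=cv2.convexHull(ct)[:,0]
P=np.array([onplane(cp,*q,.028,True)[:2]*1000 for q in h],np.float32); print(cv2.minEnclosingCircle(P))
w=cv2.inRange(hsv,(0,0,110),(180,110,255)); f=np.zeros_like(roi); cv2.fillPoly(f,[h],255); f=cv2.erode(f,np.ones((7,7)))
n,l,s,c=cv2.connectedComponentsWithStats(w&f); i=1+np.argmax(s[1:,4]); p=np.column_stack(np.nonzero(l==i)[::-1])
Q=np.array([onplane(cp,*q,.063,True)[:2] for q in p]);e,V=np.linalg.eigh(np.cov(Q.T));print(s[i],Q.mean(0),(Q.min(0)+Q.max(0))/2,np.arctan2(V[1,1],V[0,1]),np.sqrt(12*e))
```

```text
((510.9419250488281, 99.72533416748047), 40.69472122192383)Traceback (most recent call last):
  File "<stdin>", line 9, in <module>
    return _wrapfunc(a, 'argmax', axis=axis, out=out, **kwds)
    return bound(*args, **kwds)
ValueError: attempt to get argmax of an empty sequence
```

```bash
python3 -m jog '[{"delta_pos":[0,-1,-45],"spin":0,"claw":0.3},{"delta_pos":[0,-1,-90],"spin":0,"claw":0.3},{"delta_pos":[0,-1,-125],"spin":0,"claw":0.3},{"delta_pos":[0,-1,-135],"spin":0,"claw":0.3},{"delta_pos":[0,-1,-135],"spin":0,"claw":0.3},{"delta_pos":[0,-1,-135],"spin":0,"claw":1},{"delta_pos":[0,-1,-135],"spin":0,"claw":1},{"delta_pos":[0,-1,-135],"spin":0,"claw":1}]' 80;python3 -m jog '[{"delta_pos":[0,0,0],"spin":0,"claw":1},{"delta_pos":[0,0,0],"spin":0,"claw":1},{"delta_pos":[0,0,0],"spin":0,"claw":1}]'
```

```text
clock: 7.75
position: [0.5107, 0.0997, 0.0357]
tool_rot: [3.132, -0.003, 2.404]
force: [-0.1, -1.1, 1.4]
grip_width: 0.0165
clock: 8.05
position: [0.5108, 0.0999, 0.0359]
tool_rot: [3.132, -0.003, 2.404]
force: [-0.3, 0.6, 3.4]
grip_width: 0.0125
```

```bash
python3 -m jog '[{"delta_pos":[0,0,30],"spin":0,"claw":1},{"delta_pos":[0,0,70],"spin":0,"claw":1},{"delta_pos":[0,0,115],"spin":0,"claw":1},{"delta_pos":[-19,229,135],"spin":0.389,"claw":1},{"delta_pos":[-19,229,135],"spin":0.389,"claw":1},{"delta_pos":[-19,229,135],"spin":0.389,"claw":1},{"delta_pos":[-19,229,135],"spin":0.389,"claw":1},{"delta_pos":[-19,229,135],"spin":0.389,"claw":1}]'; python3 -m jog '[{"delta_pos":[0,0,0],"spin":0,"claw":1},{"delta_pos":[0,0,0],"spin":0,"claw":1}]'
```

```text
clock: 8.85
position: [0.4906, 0.3328, 0.1712]
tool_rot: [3.131, -0.004, 2.796]
force: [0.4, -0.4, -1.8]
grip_width: 0.0124
clock: 9.05
position: [0.49, 0.3333, 0.1708]
tool_rot: [3.131, -0.004, 2.798]
force: [-1.0, -0.1, -1.5]
grip_width: 0.0126
```

```bash
python3 -m jog '[{"delta_pos":[1.5,-4.3,-15],"spin":-0.004,"claw":1},{"delta_pos":[1.5,-4.3,-15],"spin":-0.004,"claw":1},{"delta_pos":[1.5,-4.3,-15],"spin":-0.004,"claw":1}]'
python3 - <<'E'
from h import *
import pickle
cp=eyes.camera_params("wrist");im=eyes.grab_frame("wrist");pickle.dump(cp,open("w5.pkl","wb"))
print(bot.observe()["position"]);cv2.imwrite("pics/w5.png",im); cv2.imwrite("pics/w5c.png",cv2.resize(im[200:440,160:480],None,fx=2.5,fy=2.5))
E
```

```text
clock: 9.35
position: [0.4918, 0.3277, 0.1559]
tool_rot: [3.132, -0.004, 2.792]
force: [1.0, -0.1, -1.6]
grip_width: 0.0127
[0.49193908 0.32815027 0.15621435]
```

View pics/w5c.png

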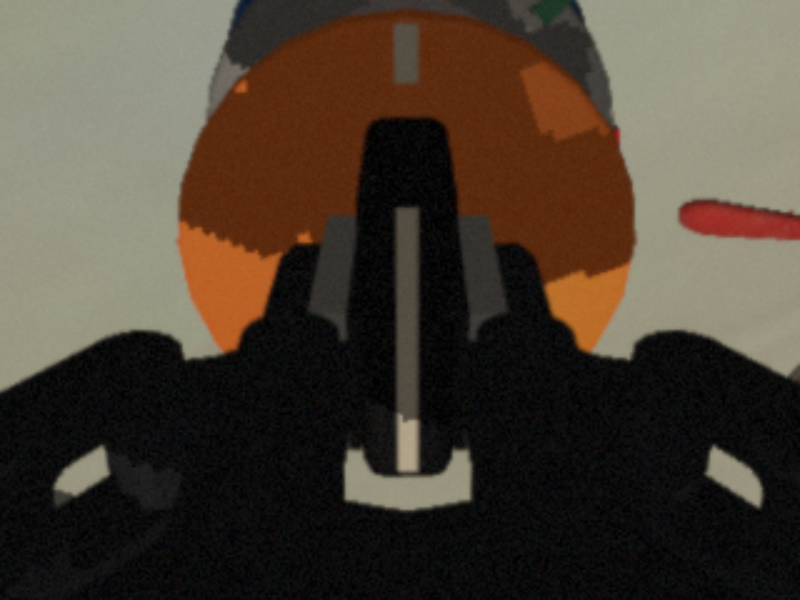

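Run:
```python
from h import *
import pickle
cp=pickle.load(open("w5.pkl","rb"));f=lambda a,z:onplane(cp,160+a[0]/2.5,200+a[1]/2.5,z,True)
z0=.1562-.0359
A,B=f((406,205),z0+.063),f((408,474),z0+.063);d=A-B
print((A+B)/2,np.linalg.norm(d),np.arctan2(d[1],d[0]))
im=cv2.imread("pics/w5.png");hsv=cv2.cvtColor(im,cv2.COLOR_BGR2HSV)
m=cv2.inRange(hsv,(5,150,50),(22,255,255));m[:190]=0;m[:,:225]=0;m[:,420:]=0;m[345:]=0
ct=max(cv2.findContours(m,0,2)[0],key=cv2.contourArea);h=cv2.convexHull(ct)[:,0]
h=h[(h[:,1]<320)]
P=np.array([f(((q[0]-160)*2.5,(q[1]-200)*2.5),z0+.028)[:2] for q in h])
s=np.linalg.lstsq(np.c_[2*P,np.ones(len(P))],(P**2).sum(1),rcond=None)[0];print(s[:2],np.sqrt(s[2]+s[:2]@s[:2]))
```

```text
[0.4924755  0.32672596 0.1833    ] 0.04510302284901832 2.79903481434027
[0.49071876 0.32760834] 0.04093744241835027
```

```bash
python3 -m jog '[{"delta_pos":[0,1.5,-10],"spin":0,"claw":1},{"delta_pos":[0,1.5,-20],"spin":0,"claw":1},{"delta_pos":[0,1.5,-28],"spin":0,"claw":1},{"delta_pos":[0,1.5,-33],"spin":0,"claw":1},{"delta_pos":[0,1.5,-36],"spin":0,"claw":1},{"delta_pos":[0,1.5,-38],"spin":0,"claw":1},{"delta_pos":[0,1.5,-38],"spin":0,"claw":1}]'
```

```text
clock: 10.1
position: [0.4919, 0.3297, 0.1181]
tool_rot: [3.131, -0.004, 2.793]
force: [0.1, 0.2, -1.2]
grip_width: 0.0125
```

```bash
python3 -m jog '[{"delta_pos":[0,0,-4],"spin":0,"claw":1},{"delta_pos":[0,0,-8],"spin":0,"claw":1},{"delta_pos":[0,0,-11],"spin":0,"claw":1},{"delta_pos":[0,0,-12.5],"spin":0,"claw":1},{"delta_pos":[0,0,-12.5],"spin":0,"claw":1},{"delta_pos":[0,0,-12.5],"spin":0,"claw":1}]'
```

```text
clock: 10.7
position: [0.4919, 0.3297, 0.1059]
tool_rot: [3.131, -0.004, 2.793]
force: [-2.3, -0.3, 7.6]
grip_width: 0.0126
```

Home (contact force rose by 9 N at lid z = 0.070). Twisting clockwise.

```bash
python3 -m jog '[{"delta_pos":[0,0,-0.5],"spin":-0.1,"claw":1},{"delta_pos":[0,0,-0.5],"spin":-0.2,"claw":1},{"delta_pos":[0,0,-0.5],"spin":-0.3,"claw":1},{"delta_pos":[0,0,-0.5],"spin":-0.4,"claw":1},{"delta_pos":[0,0,-0.5],"spin":-0.5,"claw":1},{"delta_pos":[0,0,-0.5],"spin":-0.5,"claw":1}]' 100; python3 -c "
from h import *
s=bot.observe();print(s['moment'],s['tool_rot'],s['force'])"
```

```text
clock: 11.3
position: [0.4922, 0.3292, 0.1059]
tool_rot: [3.131, -0.003, 2.289]
force: [-0.2, -3.9, 9.2]
grip_width: 0.0121
[-1.17066612  0.55025411 -0.02132719] [ 3.13124307 -0.00328117  2.28871734] [-0.22295807 -3.93303485  9.23042134]
```

```bash
python3 -m jog '[{"delta_pos":[-0.3,0,-0.3],"spin":-0.1,"claw":1},{"delta_pos":[-0.3,0,-0.3],"spin":-0.2,"claw":1},{"delta_pos":[-0.3,0,-0.3],"spin":-0.27,"claw":1},{"delta_pos":[-0.3,0,-0.3],"spin":-0.285,"claw":1},{"delta_pos":[-0.3,0,-0.3],"spin":-0.285,"claw":1},{"delta_pos":[-0.3,0,-0.3],"spin":-0.285,"claw":1}]'
python3 - <<'E'
from h import *
import pickle
cp=eyes.camera_params("wrist");im=eyes.grab_frame("wrist");pickle.dump(cp,open("w6.pkl","wb"))
s=bot.observe();print(s['moment'],s['tool_rot'],s['force'])
cv2.imwrite("pics/w6c.png",cv2.resize(im[160:440,160:480],None,fx=2.1,fy=2.1))
E
```

```text
clock: 11.9
position: [0.4918, 0.3287, 0.1059]
tool_rot: [3.132, -0.003, 2.003]
force: [-2.2, -4.6, 8.8]
grip_width: 0.0121
[-1.04798419  1.03051584  0.07105953] [ 3.13191892e+00 -2.90782909e-03  2.00347212e+00] [-3.62798289 -4.1437846   9.40463534]
```

View pics/w6c.png

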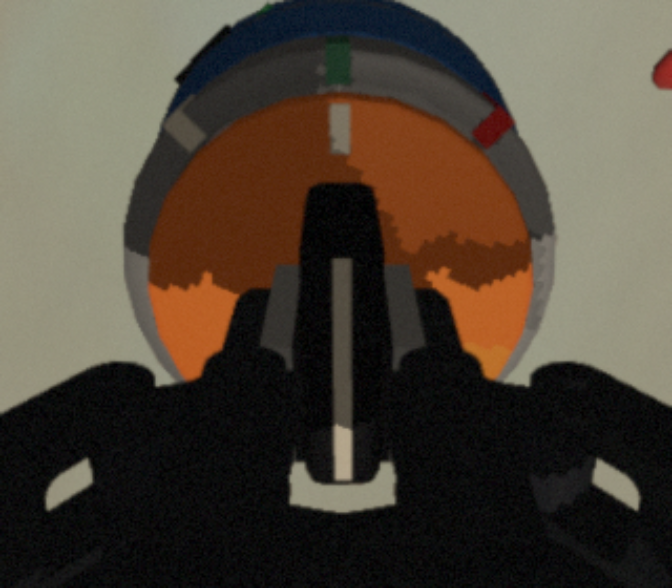

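The green mark at (338,62), the lug mark at (340,128) and the bar at (342,370) line up, with the disc down on the collar. Settling, then a last numeric check and handing in.

```bash
python3 -m jog '[{"delta_pos":[0,0,-0.3],"spin":0,"claw":1},{"delta_pos":[0,0,-0.3],"spin":0,"claw":1},{"delta_pos":[0,0,-0.3],"spin":0,"claw":1},{"delta_pos":[0,0,-0.3],"spin":0,"claw":1}]'
python3 - <<'E'
from h import *
im=eyes.grab_frame("top");cp=eyes.camera_params("top");hsv=cv2.cvtColor(im,cv2.COLOR_BGR2HSV)
m=cv2.inRange(hsv,(5,110,110),(22,255,255));m[:,:350]=0;m[:250]=0;m[345:]=0;m[:,460:]=0
for c in cv2.findContours(m,0,2)[0]:
    if cv2.contourArea(c)>60:
        for q in cv2.boxPoints(cv2.minAreaRect(c)):print(onplane(cp,*q,.008).round(3))
s=bot.observe();print(s["clock"],s["tool_rot"],s["grip_width"],s["force"],abs(s["qd"]).max())
print(bot.job_done())
E
```

```text
clock: 12.35
position: [0.4918, 0.3286, 0.106]
tool_rot: [3.132, -0.003, 2.004]
force: [-2.3, -1.4, 6.5]
grip_width: 0.0123
[ 0.425 -0.039  0.008]
[ 0.426 -0.217  0.008]
[ 0.41  -0.217  0.008]
[ 0.409 -0.039  0.008]
12.4 [ 3.13200642e+00 -3.02838506e-03  2.00366438e+00] 0.011915439359104413 [-1.50082949 -1.01630848  6.74279004] 0.001759426370946436
the job is handed in; nothing more can be done
None
```

I laid the stick flat on the bare strip at x ≈ 0.42, y from -0.22 to -0.04. Then I gripped the orange lid by its bar, dropped it through the gaps and turned it clockwise by 0.79 rad. I handed the job in at 12.4 s, still gripping the lid at 100 N.

**Last checks:**
- **Alignment:** in the wrist picture the bar, lug mark and green mark are in line. The tool yaw of 2.004 rad is within about 0.01 rad of my estimate for the green marks.
- **Seating:** from the tool height the lid sits about 70 mm above the table, which is fully home. It rests on the mill with 6–9 N of downward push.
- **Stick:** the top camera shows it lying flat at its place on the strip and well away from the mill.
- **Not checked:** I could not read the driver angle directly, so it is only inferred from the lid's turn. I did not re-measure the pots and cup at the end. The tool never came near them.

No check failed. The wrist and top estimates of the lid's position differed by about 3 mm, but the lid still went into the mill.

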